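# Trip the pawl and lower the specimen press arm

## Task

The arm of the small ratchet press is propped up by its pawl above a rubber specimen. With the fingertips press down the pawl's thumb pad to trip the pawl fully free of the teeth, then push the arm down by its black grip until its foot rests on the specimen, and leave pawl and arm like that. Only press and push: do not pinch or lift anything, do not raise the arm, and leave the specimen on its seat and the things round the press where they are.

Things in the scene. Friction and masses are not known exactly. Their poses are not given: they have to be found in the camera images.
- press_stand: fixed grey stand of the ratchet press, base plate 60 x 225 x 12 mm. Origin under the arm hinge, on the worktop. Its y axis runs along the press: the arm lies toward -y, the pawl's thumb pad toward +y; z up. Both hinges are level and run along its x axis: the arm hinge at (0, 0, 65) mm, the pawl hinge at (0, 62, 111) mm. Nothing of the stand is higher than 120 mm.
- press_arm (a joint): arm angle, rad: 0 = level, foot resting on the specimen; positive = raised. At the start about 0.8, where the pawl's nose blocks a tooth of the arm's steel wheel, so that it cannot be pushed down. Once the pawl is free it stays where it is left (hinge friction) and needs about 2 to 4 N down on the grip to lower.
- press_grip (a point): middle of the upper face of the arm's black grip, a bar 26 mm wide, 72 mm long along the arm and 16 mm thick at the arm's free end. It lies 155 mm from the arm hinge along the arm and 8 mm above the arm's centre line, and goes round the hinge with the arm (from about 178 mm above the worktop, at the start, to 73 mm with the arm level). Axes as the stand's when the arm is level.
- press_hinge (a point): centre of the arm hinge, 65 mm above the worktop; the arm turns about the stand's x axis through it.
- press_foot (a point): centre of the underside of the round foot, 24 mm across, under the arm, 85 mm from the hinge; it comes down on the specimen.
- trip_pawl (a joint): pawl angle, rad: 0 = nose in the teeth (start), grows as the thumb pad is pressed, 0.4 = at its stop. The nose is clear of the teeth from about 0.2. Stays where it is left (stiff hinge): about 4 N on the pad moves it, and no spring returns it.
- pawl_pad (a point): middle of the top of the pawl's thumb pad, a flat ribbed steel plate 30 x 30 mm and 7 mm thick at the end of the pawl away from the arm, 45 mm from the pawl hinge and 17 mm above it, 128 mm above the worktop at the start; pressed to the stop it sinks 19 mm and goes 3 mm further from the arm.
- pawl_hinge (a point): centre of the pawl hinge, 111 mm above the worktop.
- seat (a point): middle of the top of the round steel seat under the foot, 38 mm across, 24 mm above the worktop.
- specimen_mid (a point): centre of the loose rubber specimen puck, 29 mm across, 12 mm high, that lies on the seat.
- hex_key: L-shaped hex key, 97 mm long, 10 mm high, loose on the worktop close to the stand on the robot's side; bystander. Origin under its middle.
- loupe: black loupe, 35 mm across, 30 mm high, loose on the worktop close to the stand on the robot's side; bystander. Origin under its middle.
- brass_weight: knobbed brass weight, 27 mm across, 30 mm high, loose on the worktop close to the stand on the robot's side; bystander. Origin under its middle.
- steel_weight: knobbed steel weight, 34 mm across, 40 mm high, loose on the worktop beyond the stand; bystander. Origin under its middle.
- oil_bottle: white oil bottle with a spout, 43 mm across, 155 mm high, loose on the worktop beyond the stand; bystander. Origin under its middle.
- steel_cup: steel cup, 54 mm across, 95 mm high, loose on the worktop beyond the stand and to the left; bystander. Origin under its middle.

How it is judged:
By the outcome, as a careful person would: the job done as asked, in the order asked, and still so for the second after the job is handed in, with the robot touching nothing.
It also fails if it takes over 40 s, if anything falls off the work surface, if the arm or the gripper's body presses on something with over 40 N, if the wrist force passes 120 N, or if a joint passes its speed limit or range.

## Robot

A 7-joint arm with a two-finger parallel gripper is mounted at the origin on a cart in front of the work surface, level with it; the furniture and walls round the work are solid. World frame = base frame: x ahead of the robot, y to its left, z up, the work surface at z = 0. Lengths are in m, angles in rad, forces in N, time in s.
With the tool pointing down it reaches from about 0.425 to 0.875 m from the base axis. Payload 4.7 kg.
Tool frame: the origin (TCP) lies where the fingers leave the gripper's body, on its centre line; the fingertips stand 70 mm ahead of it and the grasp point (between the pads) lies 51 mm ahead of it; z points along the fingers, y is the line along which they close (so a half turn about z gives the same grasp; the last joint's range is limited). The gripper opens to 87 mm and grips with 3 to 60 N. Pads are 19 mm wide; open, the fingers measure 117 mm over their backs; the gripper's body (75 mm by 190 mm) begins 51 mm behind the grasp point.
Start: joints at [1.188, 0.321, -0.07, 1.45, 0.023, 1.371, -0.057], TCP at [0.251, -0.6, 0.292] pointing down, gripper open.
Joint ranges: [-2.86, 2.86], [-0.3, 2.09], [-1.38, 1.24], [0.06, 2.45], [-1.56, 4.7], [0.09, 2.05], [-2.69, 2.69]. Speed limits (rad/s): [2.57, 2.57, 3.14, 3.14, 3.14, 3.14, 3.14].

## Interface

Orientations are given as a rotation vector (axis times angle).
In Python, from bench import ctrl gives the robot as it stands.
- The arm moves only by the tool drive_tool, never from a script. Its argument "motion" is a list of rows, each a list of 3 entries, a list of its own where there are three numbers: the shift along the tool's x, y, z in cm, then the turn, a rotation vector about the tool's x, y, z in degrees, then the opening, from -1 (shut) to 1 (fully open). In form: [[[x, y, z], [ax, ay, az], claw], ...]. A call has 1 to 12 rows; each row shifts and turns the commanded pose from where the row before left it, along the tool's axes as they then stand; what a row does not reach is not made up. A row lasts 1/8 s, in which the tool goes at most 62.5 mm and 10.7 degrees, less where a joint would pass 70% of its speed; a pose out of reach is approached as far as the arm can. A call with a gripper value outside its range is refused whole. The fingers move at their own pace and stop on an object; "force" is the grip in N (left out, the last holds). Time passes only in rows, so rows that do not move let the fingers close. It gives the time, the measured TCP pose, the force, the opening and the grip force at its end, in the units of the state.
- ctrl.get_state(): the state, without advancing time (a new reading comes with each control period).
- ctrl.get_image(name): name is "scene" or "side" or "wrist"; returns the picture (384x512x3 uint8, red, green, blue); there is no depth.
- ctrl.calibration(name): a dict with "K" (3x3 intrinsics, pixels), "origin" and "attitude" of the camera in the world; the wrist camera has in their place "tool_from_camera" (4x4, takes a point from camera to tool coordinates, whose origin is the TCP and whose axes are the flange's). Camera axes: x right, y up, looking along -z (the intrinsics and any distortion apply to the point x, -y, -z); pixel columns grow to the right and rows downward; lengths in m; the calibration is good to about 2 mm. A picture is of the moment at which its call begins: read the wrist's pose just before it. calibration takes no time and is no camera call.
- ctrl.close_job(): hands the job in; it is judged then, once.
The state is a dict: "time": time; "joint_positions": joint angles; "qd": joint speeds; "joint_torque": joint torques, N m; "position": TCP position; "tool_rot": TCP orientation; "ft_force": force on the tool from outside, world axes, zero at the start; "torque": the same for the moment, N m; "grip_width": opening from 0.0 (shut) to 1.0 (fully open); "grip_force": force on a finger pad.
Only numpy, scipy, OpenCV 4.12 (cv2) and the standard library are available. Lean on these libraries where they do the work, as an engineer would, in place of code of your own. Each camera call takes 0.05 s, during which the arm holds its last target. There are 200 camera calls.

## Working session

There is one attempt and no reset: what is moved stays moved. The work goes in short steps, Python scripts to look and compute and a tool call to move; the robot and the scene stay as the last step left them, time stands still between calls to the robot, and variables do not carry over. Pictures are saved under pics/ and viewed, at most 10 in all, crops included, and the job is handed in when it is done.

Besides the shell and the picture viewer there is one more tool, called by a JSON object that holds its "op" and its "data". drive_tool: Moves the arm, as the interface text tells. Its arguments: {"type":"object","properties":{"motion":{"type":"array","items":{"type":"array"}},"force":{"type":"number"}},"required":["motion"]}

```bash
mkdir -p pics; python3 - <<'E'
from bench import ctrl
import cv2,numpy as np
s=ctrl.get_state();print(s['time'],s['position'],s['tool_rot'],s['grip_width'])
for n in('scene','side'):
    im=ctrl.get_image(n);cv2.imwrite(f'pics/{n}0.png',cv2.resize(im[:,:,::-1],(800,600),interpolation=cv2.INTER_CUBIC))
    print(n,ctrl.calibration(n))
print(ctrl.calibration('wrist'))
E
```

```text
0.0 [ 0.25097074 -0.59912175  0.29116986] [-3.07813737e+00 -6.18800365e-01  7.49870315e-04] 1.0004167246034794
scene {'K': array([[471.28333886,   0.        , 247.80337042],
       [  0.        , 471.28333886, 193.02006251],
       [  0.        ,   0.        ,   1.        ]]), 'origin': array([-0.10277685,  0.70856204,  0.54125749]), 'attitude': array([ 0.47797344, -1.35595901, -2.09213391])}
side {'K': array([[422.85667251,   0.        , 262.15503775],
       [  0.        , 422.85667251, 194.36215927],
       [  0.        ,   0.        ,   1.        ]]), 'origin': array([ 0.30963521, -1.06615762,  0.75235602]), 'attitude': array([ 1.01673362, -0.12240998, -0.1913623 ])}
{'K': array([[309.39948681,   0.        , 255.87348241],
       [  0.        , 309.39948681, 192.21340676],
       [  0.        ,   0.        ,   1.        ]]), 'tool_from_camera': array([[-3.74923818e-04,  9.55083421e-01,  2.96336834e-01,
         8.15492051e-02],
       [ 9.99999861e-01,  2.48502505e-04,  4.64279590e-04,
        -3.76199494e-04],
       [ 3.69785293e-04,  2.96336967e-01, -9.55083381e-01,
        -9.16776617e-02],
       [ 0.00000000e+00,  0.00000000e+00,  0.00000000e+00,
         1.00000000e+00]])}
```

View pics/scene0.png

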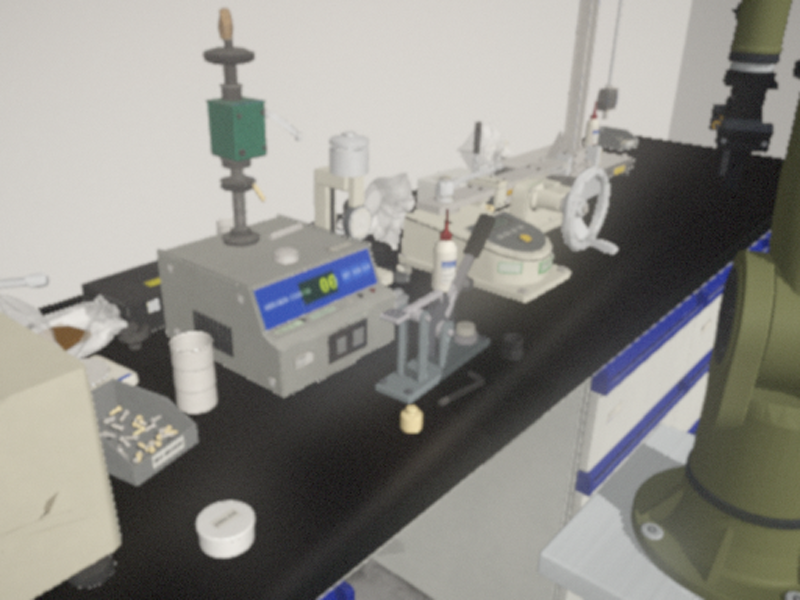

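View pics/side0.png

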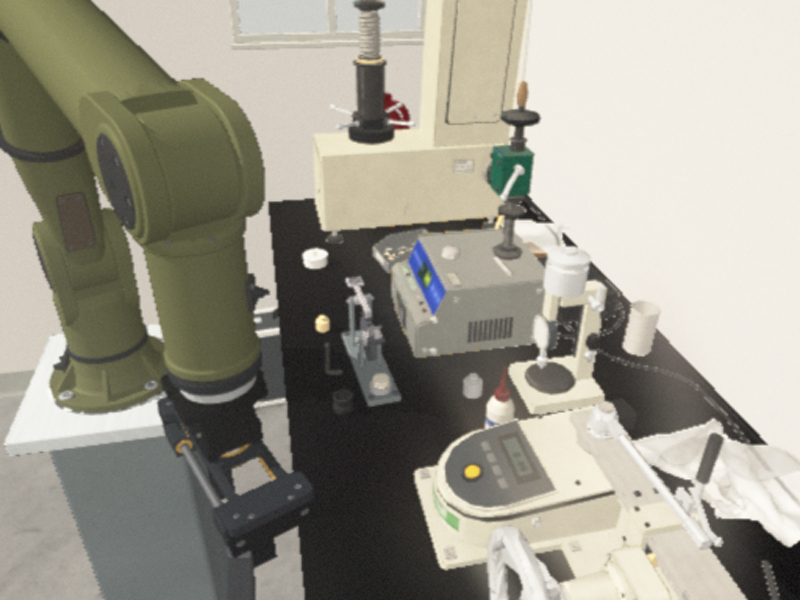

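The scene view shows the press around (435,330), with its pad at (400,312), grip at (480,240) and base corner at (385,390). In the side view it is near (370,340), seen along the arm. I'll enlarge both.

```bash
python3 - <<'E'
from bench import ctrl
import cv2,numpy as np
a=ctrl.get_image('scene')[125:265,232:332,::-1]; b=ctrl.get_image('side')[165:270,190:290,::-1]
a=cv2.resize(a,None,fx=4.2,fy=4.2,interpolation=cv2.INTER_CUBIC)
b=cv2.resize(b,None,fx=5,fy=5,interpolation=cv2.INTER_CUBIC)
cv2.imwrite('pics/a1.png',a);cv2.imwrite('pics/b1.png',b);print(a.shape,b.shape)
E
```

```text
(588, 420, 3) (525, 500, 3)
```

View pics/a1.png

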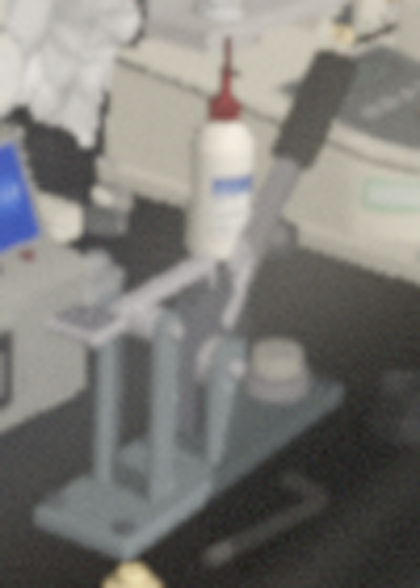

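View pics/b1.png

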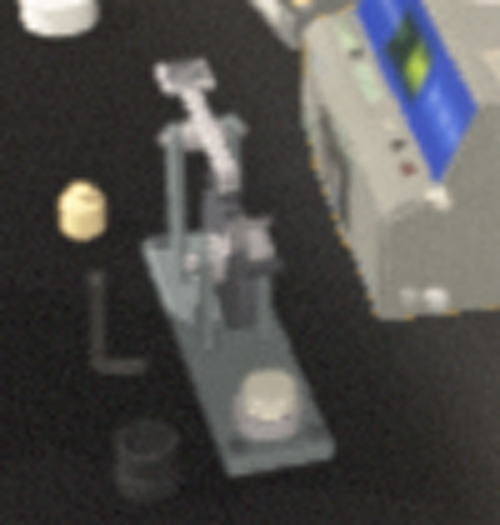

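In the scene crop: pad top centre (90,318), specimen top (278,350), base corners (40,512), (125,550) and (343,388), grip middle (317,108). In the side crop: pad (187,75), specimen top (270,385), base corners (230,465), (333,445) and (147,243). I'll fit the stand pose to these.

```bash
cat > h.py <<'E'
import numpy as np
from bench import ctrl
from scipy.spatial.transform import Rotation as R
from scipy.optimize import least_squares
def proj(c,P):
    p=R.from_rotvec(c['attitude']).inv().apply(np.atleast_2d(P)-c['origin'])
    q=np.c_[p[:,0],-p[:,1],-p[:,2]]@c['K'].T
    return q[:,:2]/q[:,2:]
def world(x,L): return R.from_euler('z',x[2]).apply(L)+[x[0],x[1],0]
E
python3 - <<'E'
from h import *
S,D=ctrl.calibration('scene'),ctrl.calibration('side')
c,s=np.cos(.8),np.sin(.8)
def loc(y0):
    a,b=y0-.1125,y0+.1125
    sc=[(0,.107,.128),(0,-.085,.036),(.03,b,.012),(-.03,b,.012),(-.03,a,.012),(0,-.155*c,.065+.155*s)]
    sd=[(0,.107,.128),(0,-.085,.036),(-.03,a,.012),(.03,a,.012),(-.03,b,.012)]
    return np.array(sc),np.array(sd)
us=np.array([(90,318),(278,350),(40,512),(125,550),(343,388),(317,108)])/4.2+[232-.4,125-.4]
ud=np.array([(187,75),(270,385),(230,465),(333,445),(147,243)])/5+[190-.4,165-.4]
def f(x):
    a,b=loc(x[3]); return np.r_[proj(S,world(x,a))-us,proj(D,world(x,b))-ud].ravel()
r=least_squares(f,[.6,0,0,0],loss='soft_l1')
print(r.x,np.degrees(r.x[2]));print(f(r.x).reshape(-1,2).round(1))
for n,p in dict(pad=(0,.107,.128),grip=(0,-.155*c-.008*s,.065+.155*s+.008*c)).items():print(n,world(r.x,np.array(p)))
st=ctrl.get_state();T=R.from_rotvec(st['tool_rot']).as_matrix();print(st['time'],T)
E
```

```text
[ 0.45921224 -0.07251039  0.0802471  -0.00063691] 4.597820055747313
[[-0.  -0.4]
 [ 0.1 -0.3]
 [-1.9 -1.3]
 [ 0.6 -1.4]
 [ 0.3 -1.3]
 [-0.4  0.2]
 [-0.6 -0.1]
 [-0.5  0.3]
 [-0.4 -0.5]
 [ 0.3 -0.5]
 [-1.2 -0.8]]
pad [0.45063501 0.03414527 0.128     ]
grip [ 0.46832882 -0.18587279  0.18176385]
0.2 [[ 9.22299987e-01  3.86474384e-01 -5.32680113e-04]
 [ 3.86474741e-01 -9.22299401e-01  1.04351663e-03]
 [-8.79981011e-05 -1.16830279e-03 -9.99999314e-01]]
```

{"op": "drive_tool", "data": {"motion": [[[0,0,-1],[0,0,9],-1],[[0,0,-1],[0,0,9],-1],[[3.5,-4,0],[0,0,0],-1],[[3.5,-4.5,0],[0,0,0],-1],[[3.5,-4.5,0],[0,0,0],-1],[[3.5,-4.5,0],[0,0,0],-1],[[3.5,-4.5,0],[0,0,0],-1],[[3.5,-4.5,0],[0,0,0],-1],[[3.5,-4.5,0],[0,0,0],-1],[[0,-4.5,0],[0,0,0],-1],[[0,-4.5,0],[0,0,0],-1],[[0,0,0],[0,0,0],-1]], "force": 10}}

```text
time: 1.7
position: [0.4627, -0.1765, 0.3125]
tool_rot: [-3.138, -0.14, -0.0]
ft_force: [-0.1, -1.2, 0.1]
grip_width: 0.006
grip_force: 0.0
```

```bash
cat > g.py <<'E'
from h import *
import sys
X=np.array([.4592,-.0725,.0802])
def tool(): 
    s=ctrl.get_state();return s,R.from_rotvec(s['tool_rot'])
def go(L):
    s,r=tool(); tip=s['position']+r.apply([0,0,.07])
    print('t',s['time'],'F',s['ft_force'].round(2),'grip',s['grip_width'],'tip local mm',(R.from_euler('z',-X[2]).apply(tip-[X[0],X[1],0])*1e3).round(1))
    print('move cm',(r.inv().apply(world(X,np.array(L)/1e3)-tip)*100).round(2),'turn',np.degrees((r.inv()*R.from_euler('z',X[2])*R.from_euler('x',np.pi)).as_rotvec()).round(1))
E
python3 - <<'E'
from g import *
go([0,107,140])
S,D=ctrl.calibration('scene'),ctrl.calibration('side')
u=np.array([*(np.array([445,285])/1.5625),*(np.array([498,425])/1.5625)])
f=lambda x:np.r_[proj(S,[x[0],x[1],.06])[0],proj(D,[x[0],x[1],.06])[0]]-u
r=least_squares(f,[.6,-.2]);print('bottle',r.x,r.fun)
E
```

```text
t 1.7 F [-0.06 -1.16  0.12] grip 0.0058474850185729794 tip local mm [  -4.8 -104.   242.5]
move cm [  0.67 -21.09  10.26] turn [-0.  -0.   0.5]
bottle [ 0.61848121 -0.31766859] [  2.1083332  -17.01024667  -3.1739811   -6.0564035 ]
```

{"op": "drive_tool", "data": {"motion": [[[0.1,-4,0],[0,0,0.5],-1],[[0.1,-5,0],[0,0,0],-1],[[0.1,-5,0],[0,0,0],-1],[[0.2,-5,1],[0,0,0],-1],[[0.2,-2,3],[0,0,0],-1],[[0,0,3],[0,0,0],-1],[[0,0,2],[0,0,0],-1],[[0,0,0],[0,0,0],-1]]}}

```text
time: 2.7
position: [0.4526, 0.0284, 0.2209]
tool_rot: [-3.139, -0.115, 0.005]
ft_force: [-0.7, 0.3, 0.8]
grip_width: 0.005
grip_force: 0.0
```

```bash
python3 - <<'E'
from g import *
import cv2
go([0,107,128])
a=ctrl.get_image('scene')[120:270,232:332,::-1]; b=ctrl.get_image('side')[120:270,190:290,::-1]
cv2.imwrite('pics/c.png',cv2.resize(np.hstack([a,b]),None,fx=4,fy=4,interpolation=cv2.INTER_CUBIC))
E
```

```text
t 2.7 F [-0.75  0.35  0.77] grip 0.005376327059256193 tip local mm [  1.3 101.2 150.9]
move cm [-0.13 -0.58  2.29] turn [-0.   0.2 -0.4]
```

View pics/c.png

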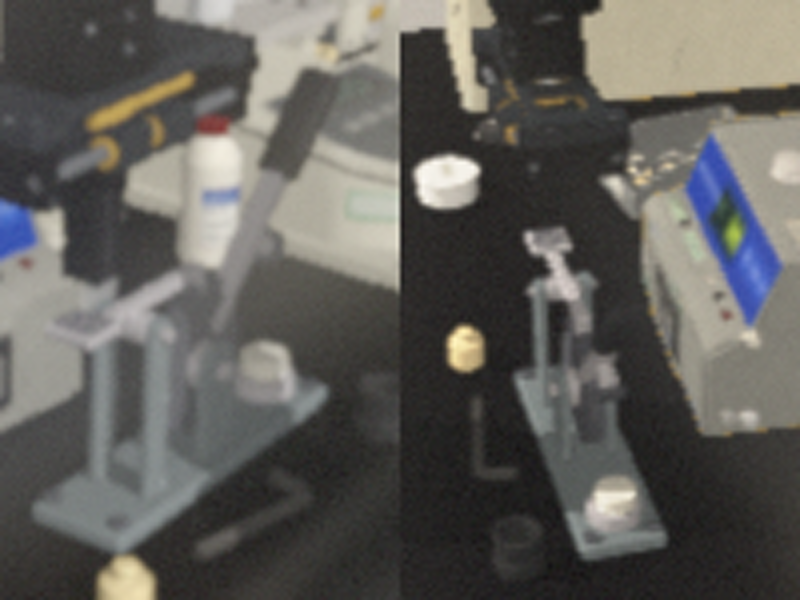

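The fingertips at (90,275) in the scene half stand right over the pad at (87,318). Now to centre them and press.

{"op": "drive_tool", "data": {"motion": [[[-0.1,-0.8,0],[0,0,0],-1],[[0,0,1],[0,0,0],-1],[[0,0,0.8],[0,0,0],-1],[[0,0,0.5],[0,0,0],-1],[[0,0,0.5],[0,0,0],-1],[[0,0,0.4],[0,0,0],-1],[[0,0,0.3],[0,0,0],-1],[[0,0,0],[0,0,0],-1]]}}

```text
time: 3.8
position: [0.4518, 0.0389, 0.1873]
tool_rot: [-3.137, -0.118, 0.0]
ft_force: [-1.3, 3.9, 3.2]
grip_width: 0.004
grip_force: 2.0
```

```bash
python3 -c "
from g import *
go([0,110,109])"
```

```text
t 3.8 F [-1.32  3.87  3.19] grip 0.003545404851622971 tip local mm [  1.6 111.8 117.3]
move cm [-0.15  0.18  0.83] turn [-0.1  0.  -0.3]
```

{"op": "drive_tool", "data": {"motion": [[[0,0,0.4],[0,0,0],-1],[[0,0,0.3],[0,0,0],-1],[[0,0,0.2],[0,0,0],-1],[[0,0,0],[0,0,0],-1]]}}

```text
time: 4.3
position: [0.4522, 0.0392, 0.1805]
tool_rot: [-3.138, -0.118, -0.0]
ft_force: [-7.8, 6.1, 18.8]
grip_width: 0.001
grip_force: 10.1
```

```bash
python3 -c "
from g import *
go([0,110,109])"
```

```text
t 4.3 F [-7.78  6.07 18.85] grip 0.0014271237852648833 tip local mm [  2.  112.  110.5]
move cm [-0.2   0.2   0.15] turn [-0.1 -0.  -0.3]
```

{"op": "drive_tool", "data": {"motion": [[[0,0,-1],[0,0,0],-1],[[0,0,-4],[0,0,0],-1],[[0,0,-5],[0,0,0],-1],[[-0.1,2,-3],[0,0,0],-1],[[0,5,0],[0,0,0],-1],[[0,5,0],[0,0,0],-1],[[0,5,0],[0,0,0],-1],[[0,3,0],[0,0,0],-1],[[0,1,1],[0,0,0],-1],[[0,0,0],[0,0,0],-1]]}}

```text
time: 5.55
position: [0.4657, -0.1721, 0.2967]
tool_rot: [-3.138, -0.115, 0.004]
ft_force: [-0.2, 0.5, -0.1]
grip_width: 0.005
grip_force: 0.0
```

```bash
python3 - <<'E'
from g import *
import cv2
go([0,-101,182])
a=ctrl.get_image('scene')[120:270,232:332,::-1]; b=ctrl.get_image('side')[120:270,190:290,::-1]
cv2.imwrite('pics/d.png',cv2.resize(np.hstack([a,b]),None,fx=4,fy=4,interpolation=cv2.INTER_CUBIC))
E
```

```text
t 5.55 F [-0.22  0.51 -0.1 ] grip 0.004747696716445486 tip local mm [ -1.7 -99.7 226.7]
move cm [0.18 0.14 4.47] turn [-0.1  0.1 -0.4]
```

View pics/d.png

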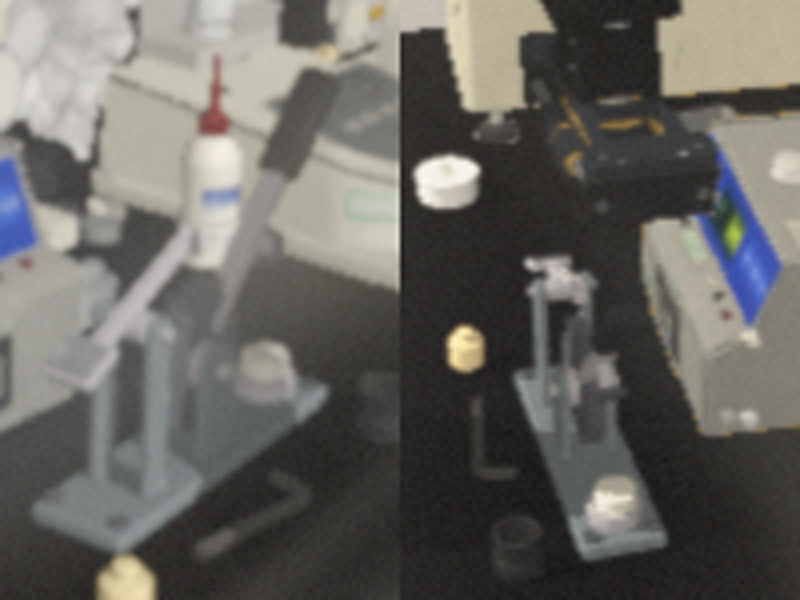

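The pawl is tripped: the pad has dropped to (83,360) in the scene half and the nose is raised. The arm has not moved. Next I'll push the grip down along its arc.

{"op": "drive_tool", "data": {"motion": [[[0.2,0,2],[0,0,0],-1],[[0,0.1,1.5],[0,0,0],-1],[[0,0,1],[0,0,0],-1],[[0,0.6,0.7],[0,0,0],-1],[[0,0.6,0.8],[0,0,0],-1],[[0,0.6,0.8],[0,0,0],-1],[[0,0,0],[0,0,0],-1]]}}

```text
time: 6.52
position: [0.4693, -0.1921, 0.2293]
tool_rot: [-3.139, -0.114, 0.002]
ft_force: [-0.6, -0.4, 0.3]
grip_width: 0.006
grip_force: 0.0
```

```bash
python3 -c "
from g import *
go([0,-133,133])"
```

```text
t 6.525 F [-0.63 -0.41  0.34] grip 0.0055922936046944195 tip local mm [   0.4 -120.   159.3]
move cm [-0.03  1.3   2.63] turn [-0.   0.1 -0.4]
```

```bash
python3 - <<'E'
from g import *
import cv2
a=ctrl.get_image('scene')[120:270,232:332,::-1]; b=ctrl.get_image('side')[120:270,190:290,::-1]
cv2.imwrite('pics/e.png',cv2.resize(np.hstack([a,b]),None,fx=4,fy=4,interpolation=cv2.INTER_CUBIC))
E
```

```text
(no output)
```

View pics/e.png

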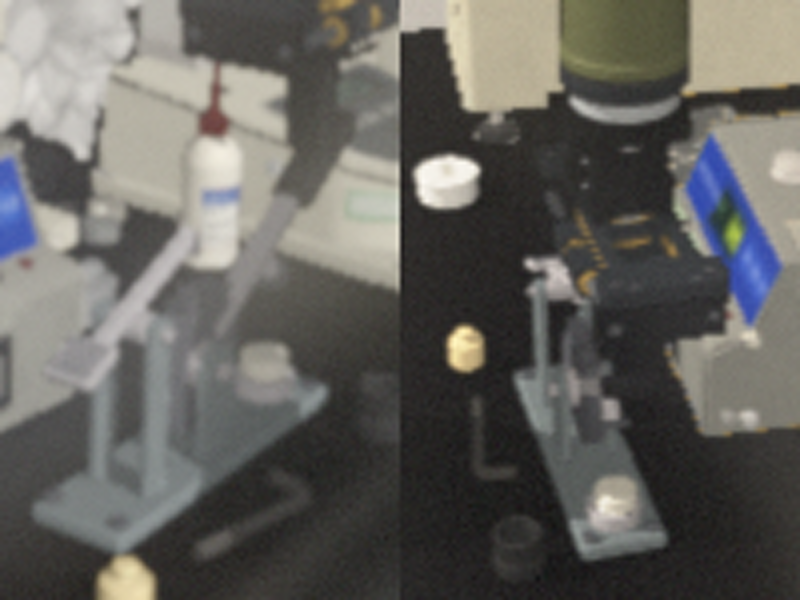

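The arm is coming down: the grip's lower end is now near (290,195) in the scene half and the fingers are on it. I'll continue along the arc.

{"op": "drive_tool", "data": {"motion": [[[0,0.4,0.8],[0,0,0],-1],[[0,0.4,0.9],[0,0,0],-1],[[0,0.4,0.9],[0,0,0],-1],[[0,0.3,1],[0,0,0],-1],[[0,0.3,1],[0,0,0],-1],[[0,0.3,1],[0,0,0],-1],[[0,0.3,1],[0,0,0],-1],[[0,0.2,0.8],[0,0,0],-1],[[0,0,0],[0,0,0],-1]]}}

```text
time: 7.75
position: [0.4709, -0.2166, 0.155]
tool_rot: [-3.138, -0.117, 0.004]
ft_force: [0.9, 0.1, 0.4]
grip_width: 0.004
grip_force: 0.0
```

```bash
python3 -c "
from g import *
go([0,-150,73])"
```

```text
t 7.75 F [0.86 0.09 0.42] grip 0.004378781885841913 tip local mm [-1.000e-01 -1.444e+02  8.500e+01]
move cm [0.01 0.56 1.2 ] turn [-0.1  0.1 -0.3]
```

{"op": "drive_tool", "data": {"motion": [[[0,0.3,0.5],[0,0,0],-1],[[0,0.2,0.4],[0,0,0],-1],[[0,0,0.3],[0,0,0],-1],[[0,0,0.2],[0,0,0],-1],[[0,0,0],[0,0,0],-1]]}}

```text
time: 8.38
position: [0.4721, -0.2222, 0.1431]
tool_rot: [3.139, 0.116, -0.0]
ft_force: [-2.0, 1.8, 7.2]
grip_width: 0.006
grip_force: 3.6
```

```bash
python3 -c "
from g import *
go([0,-150,73])"
```

```text
t 8.375 F [-2.05  1.84  7.19] grip 0.006361241675981709 tip local mm [   0.9 -150.3   73.1]
move cm [-0.09 -0.03  0.01] turn [ 0.   0.  -0.4]
```

{"op": "drive_tool", "data": {"motion": [[[0,0,0.2],[0,0,0],-1],[[0,0,0],[0,0,0],-1]]}}

```text
time: 8.62
position: [0.4722, -0.2222, 0.1428]
tool_rot: [3.138, 0.116, -0.001]
ft_force: [-6.1, 3.4, 18.7]
grip_width: 0.0
grip_force: 9.6
```

```bash
python3 -c "
from g import *
go([0,-150,73])"
```

```text
t 8.625 F [-6.08  3.45 18.71] grip 0.0001671793297971325 tip local mm [   0.9 -150.4   72.8]
move cm [-0.09 -0.03 -0.02] turn [ 0.1  0.  -0.4]
```

It has bottomed out firmly: 18.7 N at a tip height of 72.8 mm, against the stated 73 mm. I'll retreat straight up and check.

{"op": "drive_tool", "data": {"motion": [[[0,0,-0.5],[0,0,0],-1],[[0,0,-2],[0,0,0],-1],[[0,0,-4],[0,0,0],-1],[[0,0,-5],[0,0,0],-1],[[0,0,-5],[0,0,0],-1],[[0,0,0],[0,0,0],-1],[[0,0,0],[0,0,0],-1]]}}

```text
time: 9.5
position: [0.4716, -0.2223, 0.3044]
tool_rot: [3.139, 0.116, -0.002]
ft_force: [-0.3, -0.1, -0.7]
grip_width: 0.007
grip_force: 0.0
```

```bash
python3 - <<'E'
from g import *
import cv2
go([0,-150,73])
a=ctrl.get_image('scene')[120:270,232:332,::-1]; b=ctrl.get_image('side')[120:270,190:290,::-1]
cv2.imwrite('pics/f.png',cv2.resize(np.hstack([a,b]),None,fx=4,fy=4,interpolation=cv2.INTER_CUBIC))
E
```

```text
t 9.5 F [-0.34 -0.08 -0.75] grip 0.007032259680947215 tip local mm [   0.3 -150.3  234.4]
move cm [-1.000e-02 -3.000e-02  1.614e+01] turn [ 0.   0.1 -0.4]
```

View pics/f.png

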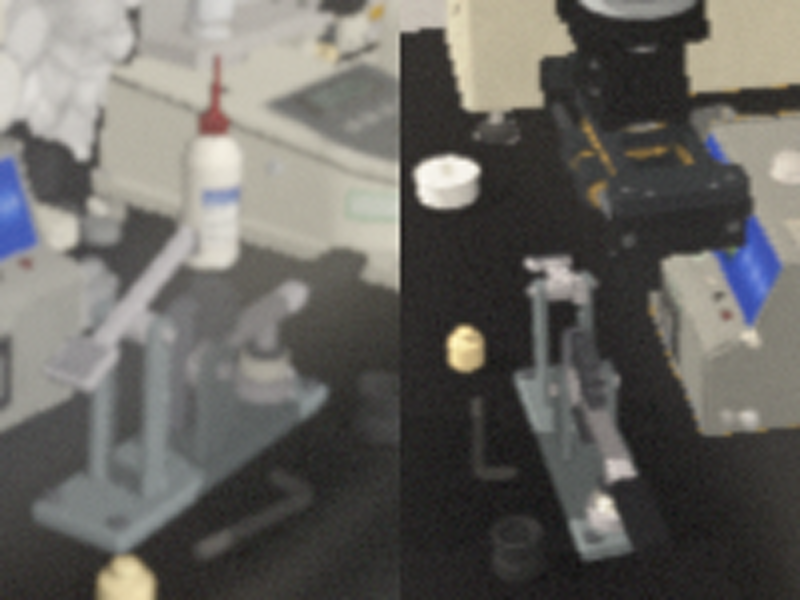

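The arm is level with its foot on the specimen (265,365 in the scene half). The pawl is still tripped, with the pad at (83,360), and the surrounding things in view are where they were.

```bash
python3 -c "
from bench import ctrl
print(ctrl.close_job())"
```

```text
the job is handed in; nothing more can be done
None
```

The pawl was pressed to its stop and the arm pushed down until its foot rests on the specimen; the last pictures show both still so with the gripper clear and nothing in view moved, and the job was handed in at about 9.6 s.

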